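# Lid and latch on the lens block case

## Robot

A 6-joint arm with a two-finger parallel gripper is mounted at the origin on a cart in front of the work surface, level with it; the furniture and walls round the work are solid. World frame = base frame: x ahead of the robot, y to its left, z up, the work surface at z = 0. Lengths are in m, angles in rad, forces in N, time in s.
With the tool pointing down it reaches from about 0.35 to 0.775 m from the base axis. Payload 5.5 kg.
Tool frame: the origin (TCP) lies between the finger pads; the fingertips stand 8 mm ahead of it and the grasp point (between the pads) lies 11 mm behind it; z points along the fingers, y is the line along which they close (so a half turn about z gives the same grasp; the last joint's range is limited). The gripper opens to 85 mm and grips with 20 to 120 N. Pads are 22 mm wide; open, the fingers measure 114 mm over their backs; the gripper's body (76 mm by 85 mm) begins 54 mm behind the grasp point. The pads swing forward as they close: fully open they stand 13 mm farther back than shut.
Start: joints at [1.102, 0.313, 0.046, 1.304, 0, 1.431], TCP at [0.186, 0.544, 0.239] pointing down, gripper open.
Joint ranges: [-2.76, 2.76], [-0.86, 1.69], [-1.03, 1.26], [-2.2, 2.34], [-1.47, 1.5], [-3.14, 3.14]. Speed limits (rad/s): [2.57, 2.57, 3.14, 3.14, 3.14, 3.14].

## Interface

Orientations are given as a unit quaternion [w, x, y, z].
In Python, from workcell import env gives the robot as it stands.
- The arm moves only by the tool move_arm, never from a script. Its argument "moves" is one flat list of numbers, 5 for each row, row after row: the shift along the world's x, y, z in m, then the turn about the world's z in rad, then the finger opening in m, from 0 to 0.0854. A call has 1 to 12 rows; each row is the pose to reach, as a shift and turn from the pose commanded when the call began; what a row does not reach only later rows make up. A row lasts 1/12 s, in which the tool goes at most 41.7 mm and 7.16 degrees, less where a joint would pass 70% of its speed; a pose out of reach is approached as far as the arm can. A call with a gripper value outside its range is refused whole. The fingers move at their own pace and stop on an object; "newtons" is the grip in N (left out, the last holds). Time passes only in rows, so rows that repeat a pose let the fingers close. It gives the time, the measured TCP pose, the force, the opening and the grip force at its end, in the units of the state.
- env.get_state(): the state, without advancing time (a new reading comes with each control period).
- env.read_camera(name): name is "scene" or "top" or "wrist"; returns a dict with "pixels" (384x512x3 uint8, red, green, blue), "camera_matrix" (3x3 intrinsics, pixels), "rvec" (rotation vector, rad) and "tvec" (3), from world to camera coordinates, as OpenCV has them. Camera axes: x right, y down, z forward; pixel columns grow to the right and rows downward; lengths in m; the calibration is good to about 2 mm. A picture is of the moment at which its call begins. There is no depth.
- env.hand_in(): hands the job in; it is judged then, once.
The state is a dict: "clock": time; "joint_pos": joint angles; "qvel": joint speeds; "tau": joint torques, N m; "tcp_pos": TCP position; "orientation": TCP orientation; "wrist_force": force on the tool from outside, world axes, zero at the start; "ft_torque": the same for the moment, N m; "finger_gap": finger opening in m; "grip_force": force on a finger pad.
Only numpy, scipy, OpenCV 4.12 (cv2) and the standard library are available. Lean on these libraries where they do the work, as an engineer would, in place of code of your own. Each camera call takes 0.05 s, during which the arm holds its last target. There are 200 camera calls.

## Task

The case of lens blocks is loaded: close it up. Take the lid out of its stand, lay it flat on the worktop with its handle up and let go; then take it by the handle, seat it on the case so that it lies flat and square with the rim, and swing the latch on the front of the case fully home over the lid.

Things in the scene. Friction and masses are not known exactly. Their poses are not given: they have to be found in the camera images.
- lid: Loose grey lid, 0.15 kg: plate 104 (x) by 130 (y) by 6 mm. Origin: centre of the plate's underside; z out of the handle face. Two bars under it, at y = +-54 mm, 84 mm long (x), 6 wide, reach z = -8 mm; laid flat it rests on them, origin 8 mm up. At the start it stands on edge in the stand: x down, z level and away from the robot; may lean a little. Fits the case either way round.
- lid_handle (a point): Top centre of the black bar handle in the middle of the lid's upper face: 12 mm (lid x) by 80 mm (lid y), standing 24 mm above the plate (lid z = 6 to 30 mm; this point at 30). Axes as the lid's.
- lid_edge (a point): Middle of the lid's edge at lid x = -52 mm, at half the plate's thickness: the free upper edge while the lid stands in the stand (then 114 mm above the worktop). It can be pinched across the 6 mm plate; the handle begins 46 mm below it on the far face. Axes as the lid's.
- lid_stand: Fixed dark steel stand holding the lid on edge. Base 80 by 80 by 10 mm with two upright walls, 6 mm thick, 70 mm wide (y), up to z = 40 mm; the slot between them is 8 mm wide (x), 30 mm deep: the lid must rise 30 mm to come free. Origin: centre of the base's underside; z up, x away from the robot.
- case: Fixed grey open case, 104 (x) by 130 (y) by 40 mm high, walls 5 mm, with three lens blocks (24 mm wide, 18 high) in it. Origin: centre of its underside, z up; its front, with the latch, is at -x. The lid lies on the rim, edges flush, its bars inside the walls with 3 mm to spare; seated, the lid's origin is at (0, 0, 40 mm) here.
- latch (a joint): Swivel latch: flat steel bar turning level on a post at the front of the case. 0 = closed, at its end stop: the bar points from the post squarely over the lid's front edge, 3 mm above the seated lid. Positive = swung aside (about 1.6: along the case's front, towards the case's -y; at most 2.2). Turns easily, stays where left; must be open for the lid to go on.
- latch_pivot (a point): Point on the latch's turning axis (upright), at the top of the latch's bar: 70 mm in front of the case's centre, 55 mm above the worktop.
- latch_tab (a point): Top centre of the black finger tab on the latch: an upright round stub, 12 mm in diameter, 26 mm high (from 55 to 81 mm above the worktop), 32 mm from the pivot along the bar.

How it is judged:
On the way:
1. the lid lies flat on the worktop, handle up, and is let go (angle between lid's own z axis and vertical below 0.1 rad and height (world z) of lid below 0.02 m and contact force between the fingers and lid below 0.1 N), for 0.2 s.
At the end, for the whole second after the job is handed in: The lid lies at rest on the case's rim, level, handle up, either way round: within 6 mm of centre in x and y, within 2.5 mm of fully down, square within 0.12 rad; the latch is within 0.15 rad of closed over it (x of lid in the frame of case between -0.006 and 0.006 m and y of lid in the frame of case between -0.006 and 0.006 m and z of lid in the frame of case between 0.037 and 0.0425 m and angle between lid's own z axis and vertical below 0.05 rad and angle between the x axis of lid and the x axis of case, either way round below 0.12 rad and value of joint latch below 0.15 rad and linear speed of lid below 0.01 m/s); the robot touches nothing.
It also fails if it takes over 72 s, if anything falls off the work surface, if the arm or the gripper's body presses on something with over 40 N, if the wrist force passes 120 N, or if a joint passes its speed limit or range.

## Working session

There is one attempt and no reset: what is moved stays moved. The work goes in short steps, Python scripts to look and compute and a tool call to move; the robot and the scene stay as the last step left them, time stands still between calls to the robot, and variables do not carry over. Pictures are saved under pics/ and viewed, at most 10 in all, crops included, and the job is handed in when it is done.

Besides the shell and the picture viewer there is one more tool, called after ">>>" as name(argument=value, ...), one argument or row to a line, values as JSON. move_arm: Moves the arm, as the interface text tells. Its arguments: {"type":"object","properties":{"moves":{"type":"array"},"newtons":{"type":"number"}},"required":["moves"]}

```bash
mkdir -p pics; cat > h.py <<'E'
import numpy as np, cv2
from workcell import env
def cam(n):
    d=env.read_camera(n); d['R']=cv2.Rodrigues(np.array(d['rvec'],float))[0]; d['t']=np.array(d['tvec'],float).ravel(); d['K']=np.array(d['camera_matrix'],float); return d
def ray(d,uv):
    v=d['R'].T@np.linalg.inv(d['K'])@np.array([uv[0],uv[1],1.0]); return -d['R'].T@d['t'], v
def plane(d,uv,z):
    c,v=ray(d,uv); return c+v*(z-c[2])/v[2]
def proj(d,P):
    return cv2.projectPoints(np.array(P,float).reshape(-1,3),d['R'],d['t'],d['K'],None)[0].reshape(-1,2)
def tri(d1,u1,d2,u2):
    c1,v1=ray(d1,u1);c2,v2=ray(d2,u2)
    s=np.linalg.lstsq(np.c_[v1,-v2],c2-c1,rcond=None)[0]
    a,b=c1+s[0]*v1,c2+s[1]*v2; return (a+b)/2,np.linalg.norm(a-b)
def save(d,f): cv2.imwrite('pics/'+f,d['pixels'][:,:,::-1])
E
python3 - <<'E'
from h import *
a=cam('scene');b=cam('top')
import pickle
for n,d in(('scene',a),('top',b)):
    pickle.dump(d,open(n+'.pkl','wb'));print(n,ray(d,(256,192)),d['K'][0,0])
im=np.hstack([a['pixels'],b['pixels']])
save(a,'s0.png');save(b,'t0.png')
s=env.get_state();print(s['tcp_pos'],s['orientation'],s['clock'])
E
```

```text
scene (array([-0.3306379 , -0.57665132,  1.01334731]), array([ 0.58225159,  0.44429103, -0.68093031])) 439.12672421780593
top (array([0.24766481, 0.00488539, 1.37968727]), array([ 0.16424408, -0.03251104, -0.98603104])) 374.0781011530458
[0.18548593 0.54378645 0.23849872] [-2.41584999e-04  1.63663168e-01  9.86515939e-01 -7.81480882e-04] 0.1
```

View pics/s0.png

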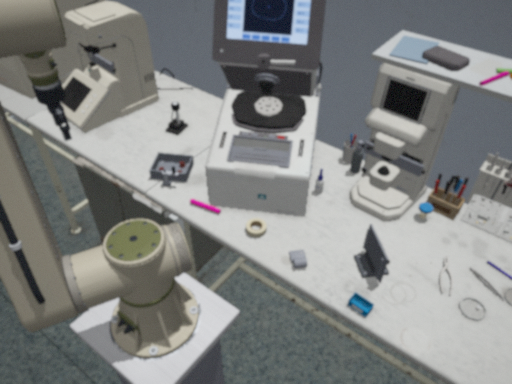

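View pics/t0.png

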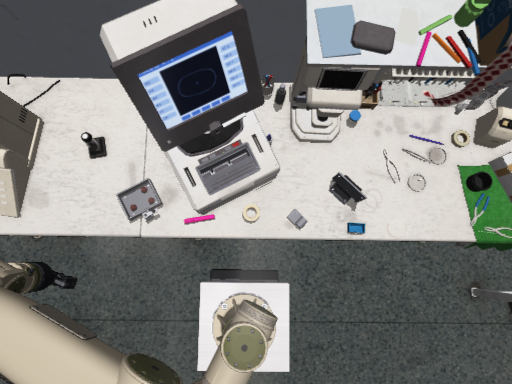

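The case, with its latch at the front, is at top (140,200) and scene (171,168). The lid in its stand is at top (347,190) and scene (373,252). I'll zoom in on both.

```bash
python3 - <<'E'
from h import *
import pickle
a=pickle.load(open('scene.pkl','rb'));b=pickle.load(open('top.pkl','rb'))
def c(d,u,v): return cv2.resize(d['pixels'][v:v+48,u:u+64],(400,300),interpolation=cv2.INTER_CUBIC)
im=np.vstack([np.hstack([c(a,140,144),c(a,341,226)]),np.hstack([c(b,108,174),c(b,315,166)])])
cv2.imwrite('pics/z0.png',im[:,:,::-1])
for z in (0,.04): print(z,plane(b,(139,199),z),plane(a,(171,167),z))
print(plane(b,(347,190),.05),plane(a,(375,262),.01))
E
```

```text
0 [0.44459403 0.39267295 0.        ] [0.4538125  0.40728922 0.        ]
0.04 [0.43888464 0.38143018 0.04      ] [0.42284778 0.36845    0.04      ]
[ 0.48153641 -0.36907232  0.05      ] [ 0.50178005 -0.37240759  0.01      ]
```

View pics/z0.png

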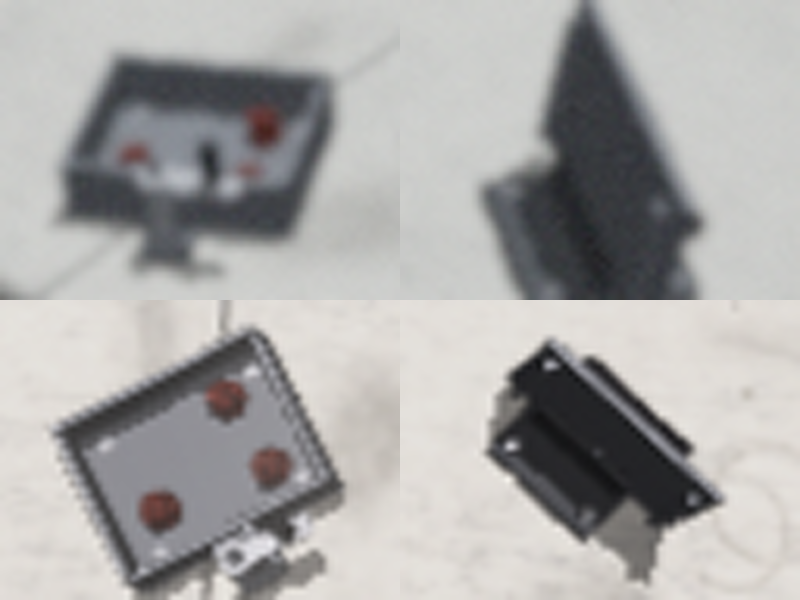

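```bash
python3 - <<'E'
from h import *
import pickle
a=pickle.load(open('scene.pkl','rb'));b=pickle.load(open('top.pkl','rb'))
f=lambda x,y,u0,v0:(u0+(x+.5)/6.25-.5,v0+(y+.5)/6.25-.5)
P=[plane(b,f(x,y-300,108,174),.04) for x,y in((60,430),(255,330),(341,488),(135,588))]
P=np.array(P);print(P.round(4),P.mean(0),[np.linalg.norm(P[i]-P[(i+1)%4]).round(3) for i in range(4)])
L=np.array([plane(b,f(x,y-300,315,166),.114) for x,y in((550,340),(722,500))]);print(L,L.mean(0),np.linalg.norm(L[0]-L[1]))
S=np.array([plane(b,f(x,y-300,315,166),.04) for x,y in((487,450),(587,540))]);print('stand wall front',S)
for x,y in((237,557),(302,525)):print(plane(b,f(x,y-300,108,174),.055))
E
```

```text
[[0.4545 0.4606 0.04  ]
 [0.515  0.3524 0.04  ]
 [0.4232 0.2977 0.04  ]
 [0.3641 0.4115 0.04  ]] [0.43921362 0.38052605 0.04      ] [np.float64(0.124), np.float64(0.107), np.float64(0.128), np.float64(0.103)]
[[ 0.53718323 -0.54841783  0.114     ]
 [ 0.44811645 -0.6390083   0.114     ]] [ 0.49264984 -0.59371306  0.114     ] 0.12704142938634266
stand wall front [[ 0.4874319  -0.53959496  0.04      ]
 [ 0.43505146 -0.59545602  0.04      ]]
[0.38110938 0.35085203 0.055     ]
[0.39979588 0.31532246 0.055     ]
```

```bash
python3 - <<'E'
from h import *
import pickle
a=pickle.load(open('scene.pkl','rb'));b=pickle.load(open('top.pkl','rb'))
f=lambda x,y,u0,v0:(u0+(x+.5)/6.25-.5,v0+(y+.5)/6.25-.5)
L=np.array([plane(b,f(x-400,y-300,315,166),.114) for x,y in((550,340),(722,500))]);print(L,L.mean(0),np.linalg.norm(L[0]-L[1]))
d=L[0]-L[1];print('dir lid y yaw',np.arctan2(d[1],d[0]))
S=np.array([plane(b,f(x-400,y-300,315,166),.04) for x,y in((487,450),(587,540))]);print('stand wall front',S)
q=env.get_state()['orientation'];from scipy.spatial.transform import Rotation as R
print(R.from_quat(np.r_[q[1:],q[0]]).as_matrix().round(3))
w=cam('wrist');print(-w['R'].T@w['t'],w['R'][2],w['K'][0,0])
E
```

```text
[[ 0.53349939 -0.32371088  0.114     ]
 [ 0.44479398 -0.41633849  0.114     ]] [ 0.48914668 -0.37002468  0.114     ] 0.12825180351371487
dir lid y yaw 0.8070245746824625
stand wall front [[ 0.48380925 -0.30401461  0.04      ]
 [ 0.43163898 -0.36105624  0.04      ]]
[[-0.946  0.323 -0.001]
 [ 0.323  0.946 -0.001]
 [ 0.    -0.002 -1.   ]]
[0.11420255 0.56831255 0.37358087] [ 0.27559868 -0.09572751 -0.95649444] 300.5702596779023
```

```bash
python3 - <<'E'
from h import *
import pickle
a=pickle.load(open('scene.pkl','rb'));b=pickle.load(open('top.pkl','rb'))
def c(d,u,v,w,h): return cv2.resize(d['pixels'][v:v+h,u:u+w],(400,300),interpolation=cv2.INTER_CUBIC)
im=np.vstack([np.hstack([c(a,190,100,160,120),c(b,150,100,160,120)]),np.hstack([c(a,330,200,160,120),c(b,320,130,160,120)])])
cv2.imwrite('pics/z1.png',im[:,:,::-1])
E
```

```text
(no output)
```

View pics/z1.png

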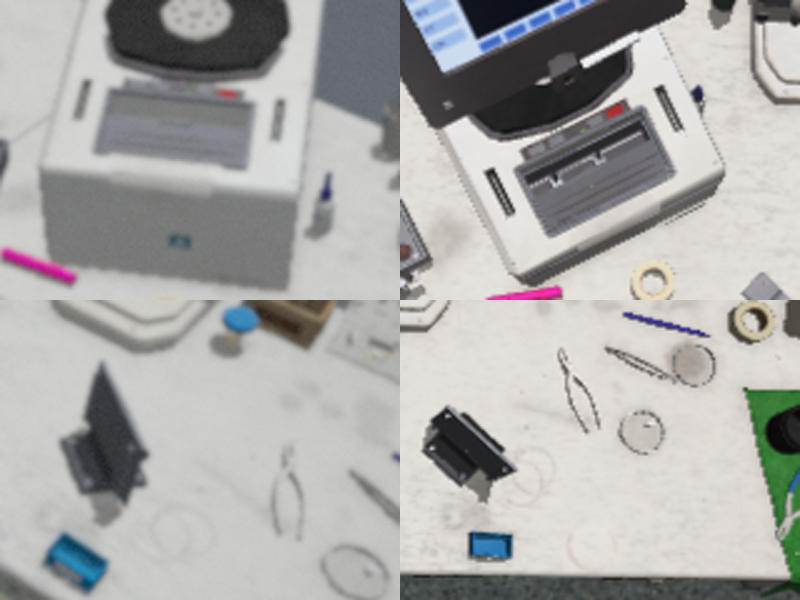

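```bash
python3 - <<'E'
from h import *
import pickle
a=pickle.load(open('scene.pkl','rb'));b=pickle.load(open('top.pkl','rb'))
print(tri(a,(206.5,166.5),b,(196,207)),tri(a,(310,178),b,(279,168)))
for u in((395,215),(410,205),(355,238),(450,238),(450,200)):print(u,plane(b,u,0))
print('blue',plane(b,(347,225),.03),plane(b,(364,233),.03))
E
```

```text
(array([0.39533787, 0.16208268, 0.16498215]), np.float64(0.005954259323512958)) (array([ 0.53305297, -0.11281279,  0.16942015]), np.float64(0.005373571720200385))
(395, 215) [ 0.39843984 -0.56000976  0.        ]
(410, 205) [ 0.43686954 -0.61881768  0.        ]
(355, 238) [ 0.31138694 -0.40681624  0.        ]
(450, 238) [ 0.31586658 -0.76048372  0.        ]
(450, 200) [ 0.45807267 -0.77208326  0.        ]
blue [ 0.35636991 -0.37044132  0.03      ] [ 0.32834179 -0.43122021  0.03      ]
```

>>> move_arm(
  moves=[0,-0.04,0.03,-0.1,0.04,0.01,-0.08,0.06,-0.2,0.04,0.02,-0.12,0.08,-0.3,0.04,0.03,-0.16,0.09,-0.4,0.04,0.04,-0.19,0.1,-0.5,0.04,0.06,-0.22,0.1,-0.6,0.04,0.08,-0.25,0.1,-0.7,0.04,0.1,-0.28,0.1,-0.8,0.04,0.12,-0.31,0.1,-0.9,0.04],
)

```text
clock: 0.9
tcp_pos: [0.306, 0.2324, 0.3396]
orientation: [0.0, 0.578, 0.816, 0.0]
wrist_force: [0.8, 1.2, 0.4]
finger_gap: 0.0402
grip_force: 0.0
```

>>> move_arm(
  moves=[0.01,-0.04,0,-0.1,0.04,0.02,-0.08,0,-0.2,0.04,0.03,-0.12,0,-0.3,0.04,0.04,-0.16,0,-0.4,0.04,0.05,-0.2,0,-0.5,0.04,0.06,-0.24,0,-0.6,0.04,0.07,-0.28,0,-0.7,0.04,0.08,-0.32,0,-0.8,0.04,0.09,-0.36,0,-0.9,0.04,0.1,-0.4,0,-1.0,0.04,0.11,-0.44,-0.02,-1.1,0.04,0.11,-0.46,-0.04,-1.107,0.04],
)

```text
clock: 1.9
tcp_pos: [0.4173, -0.2302, 0.2995]
orientation: [0.002, 0.921, 0.389, 0.001]
wrist_force: [-0.1, -0.9, -0.3]
finger_gap: 0.04
grip_force: 0.0
```

```bash
python3 - <<'E'
from h import *
import pickle
w=cam('wrist');pickle.dump(w,open('w1.pkl','wb'))
cv2.imwrite('pics/w1.png',cv2.resize(w['pixels'],(800,600),interpolation=cv2.INTER_CUBIC)[:,:,::-1])
s=env.get_state();print(s['tcp_pos'],s['orientation'],s['joint_pos'])
c=np.array([.489,-.370,.114]);u=np.array([.691,.722,0])*.065
print(proj(w,[c-u,c+u])*800/512)
E
```

```text
[ 0.41555706 -0.23141381  0.29387549] [-8.50190777e-04  9.21042618e-01  3.89457233e-01 -1.68418452e-03] [-0.67575862  0.11140026 -0.07660051  1.38589192 -0.00215634  1.66575142]
[[596.48005616 414.56296384]
 [617.67880382 248.03970468]]
```

View pics/w1.png

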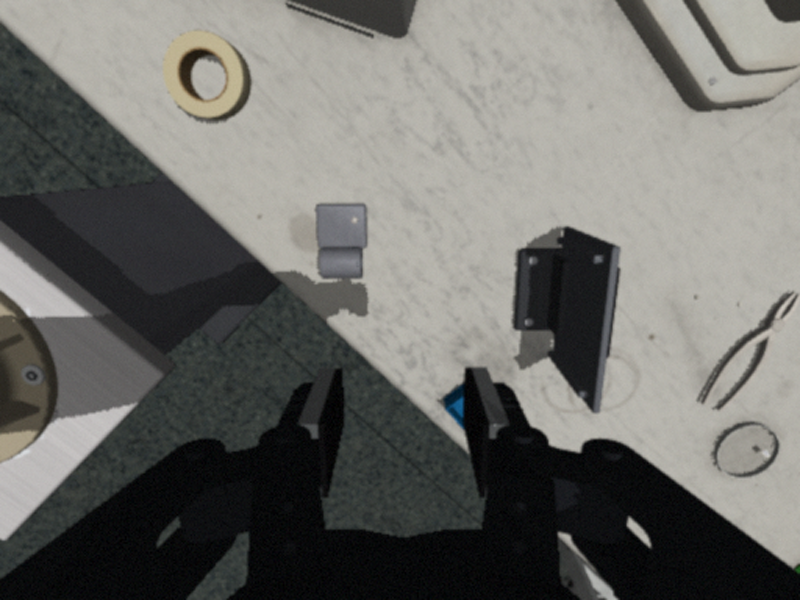

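The wrist view shows the lid's upper edge from (617,247) to (597,410), close to the prediction. I'll refine from these.

```bash
python3 - <<'E'
from h import *
import pickle
w=pickle.load(open('w1.pkl','rb'))
k=512/800
e=lambda p,z:plane(w,((p[0]+.5)*k-.5,(p[1]+.5)*k-.5),z)
for A,B in(((613,245),(594,410)),((619,248),(601,409))):
    A=e(A,.114);B=e(B,.114);d=A-B;print(A,B,(A+B)/2,np.linalg.norm(d),np.arctan2(d[1],d[0]))
for p in((516,328),(518,250)): print('stand wall',e(p,.04))
E
```

```text
[ 0.53285133 -0.31880418  0.114     ] [ 0.4451322  -0.41207046  0.114     ] [ 0.48899177 -0.36543732  0.114     ] 0.12803611422938244 0.8160382591508581
[ 0.53456528 -0.32339053  0.114     ] [ 0.44951868 -0.41514553  0.114     ] [ 0.49204198 -0.36926803  0.114     ] 0.12510756894392927 0.8233230711464488
stand wall [ 0.44030352 -0.35163908  0.04      ]
stand wall [ 0.48718324 -0.29874509  0.04      ]
```

>>> move_arm(
  moves=[0.02,-0.035,-0.01,0.01,0.05,0.04,-0.07,-0.03,0.01,0.05,0.06,-0.105,-0.06,0.01,0.05,0.074,-0.137,-0.09,0.01,0.05,0.074,-0.137,-0.12,0.01,0.05,0.074,-0.137,-0.12,0.01,0.05,0.074,-0.137,-0.12,0.01,0.05],
)

```text
clock: 2.53
tcp_pos: [0.488, -0.3616, 0.1761]
orientation: [-0.003, 0.918, 0.396, -0.001]
wrist_force: [-0.7, 0.1, -0.2]
finger_gap: 0.0499
grip_force: 0.0
```

```bash
python3 - <<'E'
from h import *
import pickle
w=cam('wrist');pickle.dump(w,open('w2.pkl','wb'))
cv2.imwrite('pics/w2.png',w['pixels'][:,:,::-1])
s=env.get_state();print(s['tcp_pos'],s['orientation'],s['joint_pos'])
t=s['tcp_pos'];print('tcp px at .114',proj(w,[t[0],t[1],.114]), proj(w,[t[0]+.05*.727,t[1]-.05*.687,.114]))
E
```

```text
[ 0.48894136 -0.36187845  0.17885402] [-1.45632803e-03  9.17961768e-01  3.96665863e-01 -5.14798078e-04] [-7.69130662e-01  4.02377187e-01  2.61701165e-02  1.19767403e+00
  1.66746779e-04  1.55669694e+00]
tcp px at .114 [[260.99504723 211.5058054 ]] [[332.6351819  211.81043936]]
```

View pics/w2.png

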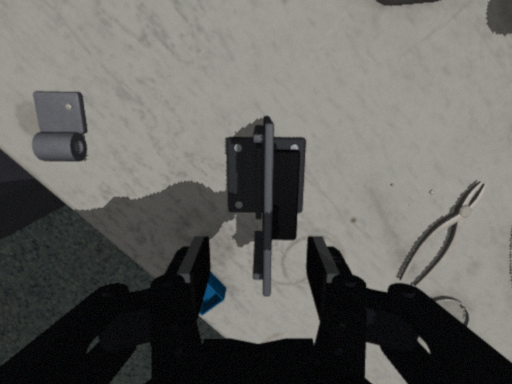

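>>> move_arm(
  moves=[0.004,-0.003,-0.03,0,0.05,0.004,-0.003,-0.06,0,0.05,0.004,-0.003,-0.085,0,0.05,0.004,-0.003,-0.085,0,0.03,0.004,-0.003,-0.085,0,0.015,0.004,-0.003,-0.085,0,0.0,0.004,-0.003,-0.085,0,0.0,0.004,-0.003,-0.085,0,0.0,0.004,-0.003,-0.085,0,0.0],
  newtons=40,
)

```text
clock: 3.33
tcp_pos: [0.4945, -0.366, 0.098]
orientation: [0.001, 0.918, 0.397, 0.001]
wrist_force: [-3.3, 3.0, 6.1]
finger_gap: 0.0054
grip_force: 40.5
```

>>> move_arm(
  moves=[0,0,0.025,0,0,0,0,0.05,0,0,0,0,0.08,0,0,-0.01,-0.03,0.09,-0.1,0,-0.02,-0.06,0.09,-0.2,0,-0.03,-0.09,0.09,-0.3,0,-0.04,-0.12,0.09,-0.4,0,-0.05,-0.15,0.09,-0.5,0,-0.06,-0.18,0.09,-0.6,0,-0.07,-0.21,0.09,-0.7,0,-0.074,-0.236,0.08,-0.8,0,-0.074,-0.236,0.05,-0.8,0],
)

```text
clock: 4.33
tcp_pos: [0.4194, -0.6109, 0.1513]
orientation: [0.007, 1.0, 0.003, 0.003]
wrist_force: [0.8, -0.8, -0.0]
finger_gap: 0.0051
grip_force: 39.7
```

```bash
python3 - <<'E'
from h import *
a=cam('scene');w=cam('wrist')
im=np.hstack([cv2.resize(a['pixels'][200:340,330:512],(400,308)),cv2.resize(w['pixels'],(400,308))])
cv2.imwrite('pics/m1.png',im[:,:,::-1])
s=env.get_state();print(s['tcp_pos'],s['orientation'],s['wrist_force'],s['finger_gap'],s['grip_force'],s['joint_pos'])
E
```

```text
[ 0.41772721 -0.60113259  0.14054613] [-0.00274984  0.99997103  0.00695346 -0.00142257] [-0.35211658  1.00527888 -3.21802739] 0.0055421880864123425 39.646223187446594 [-1.07303952e+00  6.70959008e-01  3.75456600e-01  1.28148541e+00
  8.29102322e-05  2.05464578e+00]
```

View pics/m1.png

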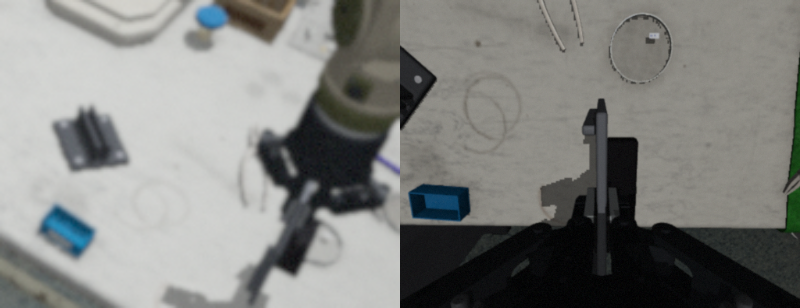

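>>> move_arm(
  moves=[0,0,-0.015,0,0,0,0,-0.03,0,0,0,0,-0.042,0,0,0,0,-0.046,0,0,0,0,-0.05,0,0,0,0,-0.053,0,0,0,0,-0.053,0,0],
)

```text
clock: 5.02
tcp_pos: [0.4201, -0.6017, 0.0922]
orientation: [0.0, 1.0, 0.008, 0.0]
wrist_force: [0.1, -0.2, -2.4]
finger_gap: 0.0052
grip_force: 39.7
```

>>> move_arm(
  moves=[0,0,-0.003,0,0,0,0,-0.005,0,0,0,0,-0.007,0,0,0,0,-0.007,0,0],
)

```text
clock: 5.35
tcp_pos: [0.4203, -0.6027, 0.088]
orientation: [0.002, 1.0, 0.008, 0.001]
wrist_force: [-1.3, 3.2, 10.7]
finger_gap: 0.0051
grip_force: 41.7
```

>>> move_arm(
  moves=[0,0.003,0.002,0,0.012,0,0.007,0.002,0,0.02,0,0.012,0.002,0,0.03,0,0.016,0.002,0,0.03,0,0.022,0.006,0,0.03,0,0.027,0.008,0,0.03,0,0.027,0.008,0,0.03],
  newtons=20,
)

```text
clock: 5.93
tcp_pos: [0.42, -0.5735, 0.093]
orientation: [-0.0, 1.0, 0.008, 0.0]
wrist_force: [0.0, 0.9, 0.5]
finger_gap: 0.0297
grip_force: 0.2
```

```bash
python3 - <<'E'
from h import *
a=cam('scene');w=cam('wrist')
im=np.hstack([cv2.resize(a['pixels'][200:340,330:512],(400,308)),cv2.resize(w['pixels'],(400,308))])
cv2.imwrite('pics/m2.png',im[:,:,::-1])
s=env.get_state();print(s['tcp_pos'],s['wrist_force'],s['finger_gap'],s['grip_force'])
E
```

```text
[ 0.41992795 -0.57454163  0.09273598] [ 0.7932747   0.16948153 -0.55939722] 0.030537462343541752 0.18680060980841517
```

View pics/m2.png

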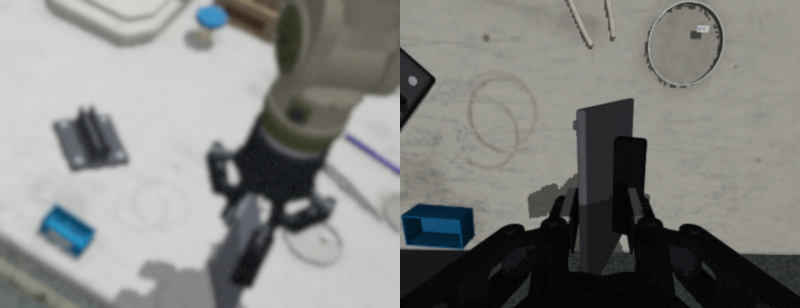

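>>> move_arm(
  moves=[0,0.008,-0.003,0,0.03,0,0.015,-0.005,0,0.03,0,0.022,-0.009,0,0.03,0,0.028,-0.013,0,0.03,0,0.033,-0.018,0,0.03,0,0.038,-0.023,0,0.03,0,0.045,-0.03,0,0.03,0,0.055,-0.03,0,0.03,0,0.075,-0.03,0,0.03,0,0.09,-0.025,0,0.03,0,0.095,0,0,0.03,0,0.095,0.04,0,0.03],
)

```text
clock: 7.03
tcp_pos: [0.4178, -0.4749, 0.1285]
orientation: [-0.004, 1.0, 0.009, -0.003]
wrist_force: [0.2, -1.1, -0.9]
finger_gap: 0.0302
grip_force: 0.0
```

>>> move_arm(
  moves=[0,-0.01,0.04,0,0.05,0,-0.02,0.08,0,0.05,0,-0.02,0.1,0,0.05,0,-0.02,0.1,0,0.05],
)

```text
clock: 7.37
tcp_pos: [0.4212, -0.5023, 0.2393]
orientation: [0.005, 1.0, 0.008, 0.003]
wrist_force: [0.7, 0.5, 0.2]
finger_gap: 0.0497
grip_force: 0.0
```

```bash
python3 - <<'E'
from h import *
import pickle
b=cam('top');w=cam('wrist');pickle.dump((b,w),open('w3.pkl','wb'))
im=np.hstack([cv2.resize(b['pixels'][130:250,320:480],(400,300)),cv2.resize(w['pixels'],(400,300))])
cv2.imwrite('pics/m3.png',im[:,:,::-1])
s=env.get_state();print(s['clock'],s['tcp_pos'],s['orientation'],s['wrist_force'],s['finger_gap'],s['grip_force'])
E
```

```text
7.4667 [ 0.42007086 -0.5000487   0.23340133] [1.18915208e-03 9.99967786e-01 7.90764912e-03 6.94087577e-04] [-0.82667669  0.55704454  0.17569106] 0.05018921492381983 0.0
```

View pics/m3.png

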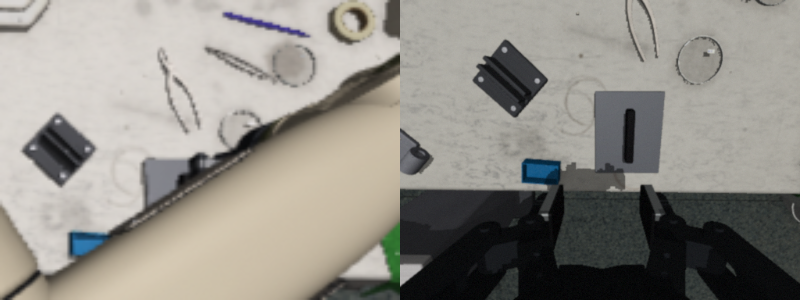

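The lid lies flat with its handle up, at about (629,133) in the right half of the picture. I'll measure the plate and handle by mask.

```bash
cat > lid.py <<'E'
from h import *
def measure(w,cx,cy,z,box=75):
    g=w['pixels'].astype(int).mean(2).astype(np.uint8)
    m=((g<140)*255).astype(np.uint8)
    m=cv2.morphologyEx(m,cv2.MORPH_OPEN,np.ones((3,3)))
    M=np.zeros_like(m);M[max(0,cy-box):cy+box,max(0,cx-box):cx+box]=m[max(0,cy-box):cy+box,max(0,cx-box):cx+box]
    cs,_=cv2.findContours(M,cv2.RETR_EXTERNAL,cv2.CHAIN_APPROX_NONE)
    c=max(cs,key=cv2.contourArea)
    P=np.array([plane(w,p[0],z)[:2] for p in c])
    r=cv2.minAreaRect((P*1000).astype(np.float32));return r,cv2.boundingRect(c)
E
python3 - <<'E'
from lid import *
import pickle
b,w=pickle.load(open('w3.pkl','rb'))
cx,cy=int(230*1.28),int(133*1.28)
g=w['pixels'].astype(int).mean(2);print(g[cy-40:cy+55:8,cx-55:cx+60:8].astype(int))
print(measure(w,cx,cy,.014))
# handle
m=np.zeros(g.shape,np.uint8);m[cy-50:cy+50,cx-35:cx+35]=(g<40)[cy-50:cy+50,cx-35:cx+35]
c=max(cv2.findContours(m,0,1)[0],key=cv2.contourArea)
P=np.array([plane(w,p[0],.038)[:2] for p in c]);print(cv2.minAreaRect((P*1000).astype(np.float32)))
E
```

```text
[[172 160 106 111 108 107 106 103 104 104 105 103 103 168 170]
 [170 149 107 107 108 108 107  81 103 103 103 104 104 167 175]
 [175 152 105 104 103 106  56  18 102 103 103 103 100 174 169]
 [170 149 106 103 105 106  50  21 103  99 103 103 109 169 171]
 [163 171 105 105 107 105  41  17 101 102  98 101 131 169 172]
 [172 171 102 102  98 103  32  17 105  98  98  97 147 175 174]
 [175 172 103 101 102 102  29  14 101 100  99  99 172 169 171]
 [172 169 101  99 102 100  27  18 102  97  96  99 170 165 167]
 [172 173 100 101 100  99  23  19  97  98  98  95 166 170 169]
 [167 166  99  97  98  96  13  12  99  97  98  97 172 169 171]
 [162 169 100  51  96  97  96  94  95  96  96  95 170 172 162]
 [ 92  87  51  51  50  48  93  93  94  94  94  96 172 169 171]]
(((397.9416198730469, -523.9727783203125), (162.92320251464844, 143.71755981445312), 0.6535048484802246), (219, 116, 120, 129))
((415.146728515625, -541.9991455078125), (79.418701171875, 14.046319007873535), 0.5775750875473022)
```

>>> move_arm(
  moves=[-0.005,-0.02,-0.03,0,0.05,-0.005,-0.042,-0.06,0,0.05,-0.005,-0.042,-0.1,0,0.05,-0.005,-0.042,-0.14,0,0.05,-0.005,-0.042,-0.17,0,0.05,-0.005,-0.042,-0.19,0,0.05,-0.005,-0.042,-0.2,0,0.05,-0.005,-0.042,-0.205,0,0.05,-0.005,-0.042,-0.207,0,0.05,-0.005,-0.042,-0.207,0,0.05],
)

```text
clock: 8.3
tcp_pos: [0.4149, -0.5419, 0.0257]
orientation: [0.0, 1.0, 0.008, 0.0]
wrist_force: [0.6, -0.4, 0.3]
finger_gap: 0.05
grip_force: 0.0
```

>>> move_arm(
  moves=[0,0,0,0,0.03,0,0,0,0,0.015,0,0,0,0,0.0,0,0,0,0,0.0,0,0,0,0,0.0,0,0,0,0,0.0,0,0,0.03,0,0,0,0,0.07,0,0,0,0,0.11,0,0,0,0,0.15,0,0,0,0,0.18,0,0,0,0,0.18,0,0],
  newtons=60,
)

```text
clock: 9.3
tcp_pos: [0.4164, -0.5445, 0.214]
orientation: [0.005, 1.0, 0.008, 0.003]
wrist_force: [0.1, 0.1, -1.1]
finger_gap: 0.0106
grip_force: 60.7
```

```bash
python3 - <<'E'
from lid import *
import pickle
w=cam('wrist');pickle.dump(w,open('w4.pkl','wb'))
cv2.imwrite('pics/m4.png',w['pixels'][:,:,::-1])
s=env.get_state();print(s['clock'],s['tcp_pos'],s['orientation'],s['wrist_force'],s['finger_gap'],s['grip_force'],s['joint_pos'])
E
```

```text
9.35 [ 0.41588932 -0.54367426  0.21025551] [0.00368693 0.9999594  0.00794138 0.00213164] [ 0.18775979 -0.21138231 -2.04752889] 0.010093619298606641 60.680705308914185 [-1.03491608e+00  5.35250750e-01  3.12486610e-01  1.33951463e+00
 -3.17791745e-05  2.09079338e+00]
```

View pics/m4.png

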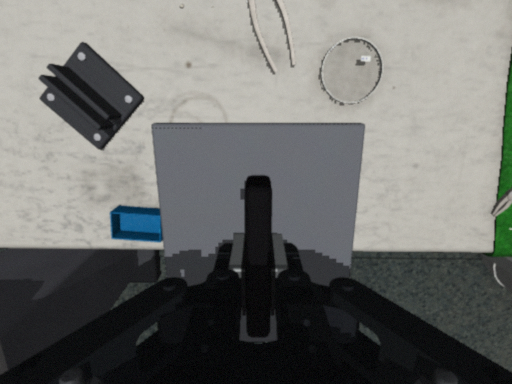

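The lid hangs level from the handle. The far corners of the plate are at (153,123) and (363,123).

```bash
python3 - <<'E'
from h import *
import pickle
w=pickle.load(open('w4.pkl','rb'))
A=plane(w,(153,123),.199);B=plane(w,(363.5,123),.199);print(A,B,np.linalg.norm(A-B),(A+B)/2-np.array([.41589,-.54367,.21]))
d=A-B;print(np.arctan2(d[1],d[0])-np.pi/2)
print(proj(w,[[.4159,-.5437,.229]]))
E
```

```text
[ 0.47929863 -0.492353    0.199     ] [ 0.48087233 -0.59518146  0.199     ] 0.1028405011860544 [ 6.41954808e-02 -9.72316796e-05 -1.10000000e-02]
0.01530300546178931
[[256.9956537  272.01690006]]
```

```bash
python3 - <<'E'
from h import *
import pickle
w=pickle.load(open('w4.pkl','rb'))
for dz in (.09,.13):
  for uv in((256,5),(256,60),(256,118),(60,60),(450,60)):
    print(dz,uv,plane(w,uv,.04-dz)[:2]-np.array([.4159,-.5437]))
E
```

```text
0.09 (256, 5) [0.18312585 0.00172205]
0.09 (256, 60) [0.12391847 0.00088198]
0.09 (256, 118) [ 5.49296359e-02 -9.68731706e-05]
0.09 (60, 60) [0.11978709 0.23937547]
0.09 (450, 60) [ 0.12806038 -0.23821959]
0.13 (256, 5) [0.19409777 0.00168725]
0.13 (256, 60) [0.12896178 0.00076306]
0.13 (256, 118) [ 0.0530649  -0.00031381]
0.13 (60, 60) [0.12441671 0.26313759]
0.13 (450, 60) [ 0.13351843 -0.26228043]
```

>>> move_arm(
  moves=[0,0.02,0.03,0,0,-0.005,0.055,0.05,0,0,-0.01,0.09,0.07,0,0,-0.015,0.13,0.09,0.05,0,-0.02,0.17,0.11,0.1,0,-0.025,0.21,0.12,0.15,0,-0.03,0.25,0.13,0.2,0,-0.035,0.29,0.13,0.25,0,-0.04,0.33,0.13,0.3,0,-0.045,0.37,0.13,0.35,0,-0.05,0.41,0.13,0.4,0,-0.055,0.45,0.13,0.45,0],
)

```text
clock: 10.35
tcp_pos: [0.3582, -0.0896, 0.3337]
orientation: [-0.001, 0.973, 0.232, -0.001]
wrist_force: [1.1, 0.7, -1.1]
finger_gap: 0.0106
grip_force: 60.6
```

>>> move_arm(
  moves=[-0.003,0.035,0,0.04,0,-0.005,0.07,0,0.04,0,-0.007,0.11,0,0.04,0,-0.01,0.15,0,0.04,0,-0.012,0.19,0,0.04,0,-0.014,0.23,0,0.04,0,-0.016,0.27,0,0.04,0,-0.02,0.31,0,0.04,0,-0.024,0.35,0,0.04,0,-0.028,0.39,0,0.04,0,-0.028,0.415,0,0.04,0,-0.028,0.415,0,0.04,0],
)

```text
clock: 11.35
tcp_pos: [0.3436, 0.3053, 0.3329]
orientation: [-0.009, 0.964, 0.267, -0.004]
wrist_force: [0.3, -0.2, -1.7]
finger_gap: 0.0104
grip_force: 60.5
```

```bash
python3 - <<'E'
from h import *
import pickle,time
w=cam('wrist');w=cam('wrist');pickle.dump(w,open('w5.pkl','wb'))
cv2.imwrite('pics/m5.png',cv2.resize(w['pixels'][0:192],None,fx=1.5625,fy=1.5625,interpolation=cv2.INTER_CUBIC)[:,:,::-1])
s=env.get_state();print(s['clock'],s['tcp_pos'],s['orientation'],s['wrist_force'],s['finger_gap'],s['joint_pos'])
c=np.array([.4392,.3805,.04]);y=.505;X=np.array([np.cos(y),np.sin(y),0]);Y=np.array([-X[1],X[0],0])
print(proj(w,[c+a*.052*X+b*.065*Y for a,b in((1,1),(1,-1),(-1,-1),(-1,1))])*1.5625)
E
```

```text
11.45 [0.34299594 0.30257785 0.33359211] [-0.00815864  0.96422559  0.26492116 -0.00438588] [-1.01919237 -0.58717925 -0.69920273] 0.010609688058198717 [ 0.53533291  0.0737613  -0.02258189  1.47860588  0.01805448  3.14062018]
[[311.48294258  24.4538476 ]
 [472.26264438  29.62985357]
 [463.111195   163.8971977 ]
 [314.46477655 158.76308415]]
```

View pics/m5.png

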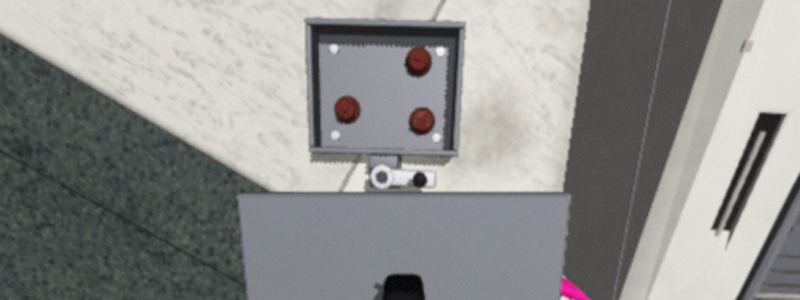

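The case rim's corners are at (306,20), (465,22), (459,154) and (311,152). The latch pivot is at (381,177) and the tab at (420,180), swung open.

```bash
python3 - <<'E'
from h import *
import pickle
w=pickle.load(open('w5.pkl','rb'));k=1/1.5625
e=lambda p,z:plane(w,((p[0]+.5)*k-.5,(p[1]+.5)*k-.5),z)
P=np.array([e(p,.04) for p in((306,19.5),(465.5,22),(459.5,155),(311,152))])
print(P.round(4),P.mean(0),[np.linalg.norm(P[i]-P[(i+1)%4]).round(4) for i in range(4)])
for i,j in((3,0),(2,1)):
    d=P[j]-P[i];print(np.arctan2(d[1],d[0]))
for i,j in((1,0),(2,3)):
    d=P[j]-P[i];print(np.arctan2(d[1],d[0])-np.pi/2)
pv=e((381,177),.055);print('pivot',pv,'tab',e((420,180),.081))
c=P.mean(0);d=c-pv;print(np.linalg.norm(d[:2]),np.arctan2(d[1],d[0]))
b=pickle.load(open('top.pkl','rb'))
E
```

```text
[[0.4542 0.4683 0.04  ]
 [0.518  0.3567 0.04  ]
 [0.4298 0.3055 0.04  ]
 [0.3658 0.4178 0.04  ]] [0.44195352 0.38707641 0.04      ] [np.float64(0.1285), np.float64(0.102), np.float64(0.1292), np.float64(0.1018)]
0.5190743102131979
0.5262309367809084
0.5194702420913311
0.5185241603874884
pivot [0.37988186 0.35430916 0.055     ] tab [0.39564627 0.32552138 0.081     ]
0.07018962907332266 0.48571299261856143
```

>>> move_arm(
  moves=[0.005,0,0,0.1,0,0.01,0,0,0.2,0,0.015,0,0,0.25,0,0.015,0,0,0.25,0,0.015,0,0,0.25,0],
)

```text
clock: 11.87
tcp_pos: [0.3585, 0.3016, 0.3349]
orientation: [-0.008, 0.925, 0.381, -0.004]
wrist_force: [-0.7, -0.4, -1.9]
finger_gap: 0.0104
grip_force: 60.5
```

```bash
cat > case.py <<'E'
from h import *
def case(w,c=(.442,.387),yaw=.52,thr=140):
    g=w['pixels'].astype(int).mean(2)
    out={}
    for it in range(3):
        X=np.array([np.cos(yaw),np.sin(yaw)]);Y=np.array([-X[1],X[0]]);c=np.array(c)
        def edge(p0,n,ts,t):   # profile from outside inward, first crossing (bright -> dark)
            pts=[]
            for s in ts:
                q=np.array([p0+t*s+n*o for o in np.arange(.020,-.012,-.0005)])
                uv=proj(w,np.c_[q,np.full(len(q),.04)]).astype(np.float32)
                if uv.min()<1 or uv[:,0].max()>510: continue
                v=cv2.remap(g.astype(np.float32),uv[:,:1],uv[:,1:],cv2.INTER_LINEAR).ravel()
                i=np.argmax(v<thr)
                if v[0]>thr and i>0: pts.append(q[i-1]+(q[i]-q[i-1])*(v[i-1]-thr)/(v[i-1]-v[i]))
            return np.array(pts)
        B=edge(c+.052*X,X,np.linspace(-.055,.055,23),Y)
        L=edge(c+.065*Y,Y,np.linspace(-.035,.042,17),X)
        R=edge(c-.065*Y,-Y,np.linspace(-.035,.042,17),X)
        def fit(P,ax):
            vx,vy,x0,y0=cv2.fitLine(P.astype(np.float32),cv2.DIST_HUBER,0,1e-5,1e-5).ravel()
            a=np.arctan2(vy,vx); a=(a-ax+np.pi/2)%np.pi-np.pi/2
            return np.array([x0,y0]),a
        (b,ab),(l,al),(r,ar)=fit(B,yaw+np.pi/2),fit(L,yaw),fit(R,yaw)
        bx=(b-c)@X-.052; ly=(l-c)@Y;ry=(r-c)@Y
        out=dict(n=(len(B),len(L),len(R)),angs=np.round([ab,al,ar],4),width=ly-ry)
        c=c+X*bx+Y*(ly+ry)/2; yaw+= (ab+al+ar)/3
    return c,yaw,out
E
python3 - <<'E'
from case import *
import pickle
print(case(pickle.load(open('w5.pkl','rb'))))
w=cam('wrist');pickle.dump(w,open('w6.pkl','wb'))
print(case(w))
print('top',case(pickle.load(open('top.pkl','rb'))))
s=env.get_state();print(s['clock'],s['tcp_pos'],s['orientation'],s['joint_pos'][5])
E
```

```text
Traceback (most recent call last):
  File "case.py", line 24, in case
    (b,ab),(l,al),(r,ar)=fit(B,yaw+np.pi/2),fit(L,yaw),fit(R,yaw)
                         ~~~^^^^^^^^^^^^^^^
  File "case.py", line 21, in fit
    vx,vy,x0,y0=cv2.fitLine(P.astype(np.float32),cv2.DIST_HUBER,0,1e-5,1e-5).ravel()
                ~~~~~~~~~~~^^^^^^^^^^^^^^^^^^^^^^^^^^^^^^^^^^^^^^^^^^^^^^^^^
cv2.error: OpenCV(4.12.0) /io/opencv/modules/imgproc/src/linefit.cpp:618: error: (-215:Assertion failed) npoints2 >= 0 || npoints3 >= 0 in function 'fitLine'
```

```bash
sed -i 's/np.arange(.020,-.012/np.arange(.009,-.012/' case.py
python3 - <<'E'
from case import *
import pickle
w=cam('wrist');pickle.dump(w,open('w6.pkl','wb'))
for n in('w5.pkl','w6.pkl','top.pkl'):
  for th in (110,140):
    try: print(n,case(pickle.load(open(n,'rb')),thr=th))
    except Exception as e: print(n,'fail')
s=env.get_state();print(s['clock'],s['tcp_pos'],s['orientation'],s['joint_pos'][5])
E
```

```text
w5.pkl (array([0.4381765 , 0.38638076]), np.float32(0.51016814), {'n': (23, 17, 17), 'angs': array([-0.0001, -0.0006,  0.0009], dtype=float32), 'width': np.float64(0.12141561665558953)})
w5.pkl (array([0.43932515, 0.38737067]), np.float32(0.49919742), {'n': (23, 17, 17), 'angs': array([ 0.0031, -0.0143,  0.0121], dtype=float32), 'width': np.float64(0.12452962673391355)})
w6.pkl (array([0.43820502, 0.38641165]), np.float32(0.51078755), {'n': (23, 17, 17), 'angs': array([-0.0003, -0.0008,  0.0001], dtype=float32), 'width': np.float64(0.12142746033421314)})
w6.pkl (array([0.43899371, 0.38785341]), np.float32(0.5074049), {'n': (23, 17, 17), 'angs': array([-0.0034, -0.0012,  0.0035], dtype=float32), 'width': np.float64(0.1256065319595292)})
top.pkl (array([0.44010836, 0.38029352]), np.float32(0.5059328), {'n': (23, 17, 12), 'angs': array([ 0.0083, -0.0023,  0.0057], dtype=float32), 'width': np.float64(0.12711327358376767)})
top.pkl (array([0.44143312, 0.38120285]), np.float32(0.5078274), {'n': (23, 17, 17), 'angs': array([ 0.0007, -0.0017,  0.0043], dtype=float32), 'width': np.float64(0.13065052173180103)})
11.9167 [0.35841743 0.30176816 0.33509016] [-0.00841275  0.92443134  0.38123294 -0.0041663 ] 2.876219505754536
```

>>> move_arm(
  moves=[0.012,-0.007,0,0.12,0,0.024,-0.014,0,0.24,0,0.036,-0.021,0,0.36,0,0.048,-0.028,0,0.48,0,0.06,-0.035,0,0.6,0,0.06,-0.035,0,0.6,0,0.06,-0.035,0,0.6,0,0.06,-0.035,0,0.6,0],
)

```text
clock: 12.58
tcp_pos: [0.418, 0.2677, 0.3353]
orientation: [-0.007, 0.77, 0.637, -0.006]
wrist_force: [-0.2, -0.4, -1.6]
finger_gap: 0.0105
grip_force: 60.5
```

```bash

python3 - <<'E'
from case import *
import pickle
w=cam('wrist');pickle.dump(w,open('w7.pkl','wb'))
s=env.get_state();print(s['clock'],s['tcp_pos'],s['orientation'],s['joint_pos'][5])
for th in (110,140):
    try: print('w7',case(w,thr=th))
    except Exception as e: print('fail')
# profiles, case frame, median across edge
def prof(d,c,yaw,side):
    X=np.array([np.cos(yaw),np.sin(yaw)]);Y=np.array([-X[1],X[0]]);g=d['pixels'].astype(int).mean(2).astype(np.float32)
    n,t,h=dict(B=(X,Y,.052),F=(-X,Y,.052),L=(Y,X,.065),R=(-Y,X,.065))[side]
    V=[]
    for s in np.linspace(-.04,.04,17):
        q=np.array([c+n*(h+o)+t*s for o in np.arange(-.014,.0121,.002)])
        uv=proj(d,np.c_[q,np.full(len(q),.04)]).astype(np.float32)
        V.append(cv2.remap(g,uv[:,:1].copy(),uv[:,1:].copy(),cv2.INTER_LINEAR).ravel())
    return np.median(V,0).astype(int)
c=np.array([.442,.385])
print('offsets -14..12 step 2')
for n in('w6','w7','top','scene'):
    d=pickle.load(open(n+'.pkl','rb'))
    for sd in 'BLR': print(n,sd,prof(d,c,.511,sd))
E
```

```text
12.6333 [0.41795422 0.26786324 0.33543474] [-0.00722434  0.77012411  0.6378232  -0.00618383] 2.160031699396165
w7 (array([0.43819183, 0.3864151 ]), np.float32(0.50937504), {'n': (21, 13, 16), 'angs': array([ 0.0011, -0.0012, -0.0014], dtype=float32), 'width': np.float64(0.1213654707687839)})
w7 (array([0.43949112, 0.38719984]), np.float32(0.50389737), {'n': (20, 13, 15), 'angs': array([ 0.0017, -0.0078,  0.0092], dtype=float32), 'width': np.float64(0.12390912421147338)})
offsets -14..12 step 2
w6 B [ 76  75  56  34  33  55 128 148 189 207 209 206 207 210]
w6 L [148 147 147 124  57  44  80 139 140 188 210 212 213 213]
w6 R [ 73  63  44  87 141 158 205 217 213 214 216 216 214 210]
w7 B [ 78  76  69  40  33  58 127 146 185 206 205 206 206 207]
w7 L [146 147 138  71  44  43  77 140 146 195 212 212 212 212]
w7 R [ 79  73  61  88 141 155 202 218 215 214 216 215 214 213]
top B [ 70  64  60  62  78 113 147 173 196 209 215 215 217 216]
top L [135 116  88  75  92 119 151 174 187 208 218 219 219 220]
top R [150 151 147 130 128 138 126 110 116 154 193 211 216 218]
scene B [ 76  84  95 109 125 139 155 167 177 186 192 196 200 201]
scene L [ 76  72  74  82  97 116 137 158 175 187 195 200 202 203]
scene R [107 116 126 130 126 119 109  95  85  83  92 109 134 158]
```

>>> move_arm(
  moves=[0.004,0.021,0,0.12,0,0.008,0.042,0,0.24,0,0.012,0.063,0,0.36,0,0.016,0.084,0,0.48,0,0.02,0.105,-0.03,0.6,0,0.0235,0.1215,-0.07,0.698,0,0.0235,0.1215,-0.11,0.698,0,0.0235,0.1215,-0.15,0.698,0,0.0235,0.1215,-0.19,0.698,0,0.0235,0.1215,-0.22,0.698,0,0.0235,0.1215,-0.235,0.698,0,0.0235,0.1215,-0.235,0.698,0],
)

```text
clock: 13.63
tcp_pos: [0.4386, 0.3879, 0.0959]
orientation: [-0.006, 0.505, 0.863, -0.012]
wrist_force: [-0.0, -0.9, -1.8]
finger_gap: 0.0105
grip_force: 60.5
```

```bash
python3 - <<'E'
from h import *
cam('top')
s=env.get_state();q=s['orientation'];print(s['clock'],s['tcp_pos'],q,2*np.arctan2(q[2],q[1]),s['wrist_force'],s['joint_pos'])
E
```

```text
13.6833 [0.44004045 0.38873128 0.09854147] [-0.0056738   0.50474152  0.86319152 -0.01020834] 2.083347848127483 [ 0.30227228  0.07206564 -1.30492644] [ 5.86282529e-01  4.30771363e-01 -1.36665024e-01  1.02668731e+00
  1.21153384e-03  1.64451320e+00]
```

>>> move_arm(
  moves=[0.0,0.0,-0.01,0,0,0.0,0.0,-0.02,0,0,0.0,0.0,-0.025,0,0,0.0,0.0,-0.025,0,0,0.0,0.0,-0.025,0,0],
)

```text
clock: 14.1
tcp_pos: [0.4423, 0.3893, 0.0755]
orientation: [-0.005, 0.505, 0.863, -0.008]
wrist_force: [1.1, -0.4, -2.2]
finger_gap: 0.0108
grip_force: 60.6
```

>>> move_arm(
  moves=[-0.0005,0,-0.005,0,0,-0.0005,0,-0.01,0,0,-0.0005,0,-0.013,0,0,-0.0005,0,-0.015,0,0,-0.0005,0,-0.015,0,0],
)

```text
clock: 14.52
tcp_pos: [0.4415, 0.3892, 0.0602]
orientation: [-0.005, 0.505, 0.863, -0.008]
wrist_force: [0.3, -0.9, -0.8]
finger_gap: 0.0106
grip_force: 60.6
```

No obstruction: the bars are inside the walls. Next I'll go down the last few millimetres.

>>> move_arm(
  moves=[0,0,-0.002,0,0,0,0,-0.003,0,0,0,0,-0.004,0,0,0,0,-0.004,0,0],
)

```text
clock: 14.85
tcp_pos: [0.4416, 0.3892, 0.0591]
orientation: [-0.004, 0.505, 0.863, -0.008]
wrist_force: [-7.8, -5.5, 18.3]
finger_gap: 0.0103
grip_force: 63.5
```

>>> move_arm(
  moves=[0,0,0.002,0,0,0,0,0.002,0,0.02,0,0,0.002,0,0.035,0,0,0.002,0,0.035,0,0,0.02,0,0.035,0,0,0.06,0,0.035,0,0,0.1,0,0.035,0,0,0.14,0,0.035,0,0,0.16,0,0.035,0,0,0.16,0,0.035],
  newtons=20,
)

```text
clock: 15.68
tcp_pos: [0.4443, 0.3911, 0.2221]
orientation: [-0.002, 0.505, 0.863, -0.004]
wrist_force: [0.3, 1.0, 1.2]
finger_gap: 0.0353
grip_force: 0.0
```

```bash
python3 - <<'E'
from h import *
import pickle
w=cam('wrist');pickle.dump(w,open('w8.pkl','wb'))
s=env.get_state();print(s['clock'],s['tcp_pos'],s['orientation'],s['wrist_force'],s['finger_gap'])
c=np.array([.442,.3885]);yaw=.511
X=np.array([np.cos(yaw),np.sin(yaw)]);Y=np.array([-X[1],X[0]]);g=w['pixels'].astype(int).mean(2).astype(np.float32)
for sd,(n,t,h) in dict(B=(X,Y,.052),F=(-X,Y,.052),L=(Y,X,.065)).items():
    for s0 in(-.045,-.02,.02,.045):
        q=np.array([c+n*(h+o)+t*s0 for o in np.arange(-.014,.0121,.002)])
        uv=proj(w,np.c_[q,np.full(len(q),.046)]).astype(np.float32)
        print(sd,s0,uv[7].astype(int),cv2.remap(g,uv[:,:1].copy(),uv[:,1:].copy(),cv2.INTER_LINEAR).ravel().astype(int))
# handle top blob (black) near expected place
u=proj(w,[[*c,.07]])[0].astype(int);print('centre px',u)
tb=c-X*.07-Y*.032;print('tab exp px (open 1.57)',proj(w,[[*tb,.081]]))
m=(g<40).astype(np.uint8);m[int(u[1])+20:]=m[int(u[1])+20:]
n,l,st,ce=cv2.connectedComponentsWithStats(m)
for i in range(1,n):
    if st[i,4]>60: print(st[i],ce[i])
E
```

```text
15.7333 [0.44335678 0.39044364 0.21906986] [-0.00328537  0.50461092  0.86332339 -0.00545374] [ 0.0120395  -0.21162431 -0.09713972] 0.03499712982846436
B -0.045 [303 216] [102 104 104 103 105 106 106 141 161 158 158 160 159 159]
B -0.02 [304 194] [104 106 104 107 106 107 106 130 156 156 156 154 152 154]
B 0.02 [306 157] [109 108 108 108 110 109 107 122 137 137 140 147 145 145]
B 0.045 [307 133] [110 111 113 110 111 110 107 138 157 159 155 151 154 160]
F -0.045 [210 215] [ 95  94  95  95  96  95  95 113 145 147 149 151 154 154]
F -0.02 [208 194] [ 97  96  96  97  97  93  93  88 139 163 164 163 166 156]
F 0.02 [207 157] [98 99 97 98 98 97 96 63 39 40 43 46 59 49]
F 0.045 [206 133] [49 48 46 49 48 49 49 60 78 77 76 77 80 81]
L -0.045 [212 113] [48 47 47 48 48 47 48 45 70 81 80 81 82 83]
L -0.02 [237 113] [ 45  48  49  48  49  47  47  48  66  75  76  80 107 155]
L 0.02 [276 113] [108 106 107 108 110 109 108  92  68  81  81  80 137 156]
L 0.045 [301 113] [111 110 110 111 111 110 112  99 120 152 152 155 158 157]
centre px [256 182]
tab exp px (open 1.57) [[185.45590631 216.05125706]]
[121   0  14  28  74] [126.86486486  13.71621622]
[    0    51   146   232 10640] [ 51.9593985  158.47791353]
[ 443   83   69   71 3324] [480.88688327 117.80806258]
[250 137  14  81 959] [255.68404588 176.3472367 ]
[ 80 183  35  33 274] [ 98.56934307 199.3649635 ]
[180 204  15  17 166] [187.04819277 211.90361446]
[    0   235   512   149 36574] [257.10012577 336.42081807]
[  0 259  16  14  71] [  6.6056338  265.90140845]
```

The lid's edges are within a millimetre of the rim on three sides, so it is seated. The tab is at (187,212) in the wrist image, where expected. Next is the latch.

>>> move_arm(
  moves=[-0.018,-0.025,0,0,0.035,-0.036,-0.05,0,0,0.035,-0.0475,-0.0645,-0.02,0,0.035,-0.0475,-0.0645,-0.05,0,0.035,-0.0475,-0.0645,-0.08,0,0.035,-0.0475,-0.0645,-0.1,0,0.035,-0.0475,-0.0645,-0.105,0,0.035,-0.0475,-0.0645,-0.105,0,0.035],
)

```text
clock: 16.4
tcp_pos: [0.3921, 0.3235, 0.1084]
orientation: [-0.006, 0.505, 0.863, -0.011]
wrist_force: [0.5, 0.2, 0.5]
finger_gap: 0.035
grip_force: 0.0
```

```bash
python3 - <<'E'
from h import *
s=env.get_state();print(s['clock'],s['tcp_pos'],s['orientation'],s['wrist_force'],s['joint_pos'])
w=cam('wrist');g=w['pixels'].astype(int).mean(2)
p=proj(w,[[.396,.326,.081]])[0];print(p)
u,v=p.astype(int);print(g[v-24:v+25:3,u-24:u+25:3].astype(int))
E
```

```text
16.4 [0.39212214 0.32354976 0.10838089] [-0.00612413  0.50463937  0.86324021 -0.01086012] [0.49635242 0.1850421  0.48643033] [ 5.31802673e-01  2.84945009e-01 -3.27313165e-01  9.83474348e-01
  8.66675517e-05  1.58982086e+00]
[267.82107332 234.2412268 ]
[[213 216 210 210 209  95 104 104  89 103 105  95 112 105 110  98  31]
 [211 211 213 213 212  92  71   6   6  11  74  95 106 107 111  95  31]
 [211 212 213 211 209  93  10   3   8   7  11  77 105 110 107  92  30]
 [216 214 214 211 205  70  10   8   5   7   6  65 110 108 103  81  30]
 [213 210 210 209 207  83   7  10   9   6   8  69 189 105 103  81  33]
 [212 211 207 205 200  65   7   4  11   6   3  62 195 152 105  76  28]
 [215 213 209 204 199  56  15  11  20  16   9  43 193 193 182 102  33]
 [214 213 213 208 204  43  11  14  13  13   9  36 185 180 171 127  33]
 [211 211 211 208 207  63  22  22  21  29  13  34 179 180 175 172  30]
 [213 215 213 210 208 149  24  28  29  22  14 126 187 177 179 181  36]
 [213 214 214 210 207 205 116  27  21  21  66 186 189 185 179 180  63]
 [215 216 211 208 209 207 206 201 158 182 194 192 190 186 184 188 106]
 [209 215 213 212 206 205 208 207 203 200 198 195 190 187 189 186 131]
 [210 214 213 212 211 206 205 203 203 203 200 195 187 182 186 189 138]
 [211 212 212 212 209 207 205 209 207 204 197 193 185 183 183 180 118]
 [216 215 215 212 211 213 211 208 209 204 199 193 182 179 178 174 117]
 [216 215 214 211 210 211 206 206 206 206 198 194 187 182 179 179 116]]
```

```bash
cat > tab.py <<'E'
from h import *
def tab(exp):
    cam('top');w=cam('wrist');s=env.get_state();g=w['pixels'].astype(int).mean(2)
    p=proj(w,[exp])[0];u,v=p.astype(int);W=32
    m=np.zeros(g.shape,np.uint8);m[v-W:v+W,u-22:u+22]=(g<40)[v-W:v+W,u-22:u+22]
    n,l,st,ce=cv2.connectedComponentsWithStats(m)
    i=1+np.argmax(st[1:,4]);x,y,ww,h,_=st[i]
    top=(x+ww/2-.5,y+ww/2-.5)
    print(s['clock'],s['tcp_pos'],'exp',p,'blob',st[i],'top',plane(w,top,.081),'wristf',s['wrist_force'])
E
python3 -c "
from tab import *
tab([.396,.326,.081])"
```

```text
16.55 [0.3949461  0.3252908  0.11207286] exp [263.17302603 232.28434049] blob [254 211  18  29 441] top [0.39157902 0.33295129 0.081     ] wristf [-0.59569643  0.48772208 -0.45025134]
```

The camera sits on the tool's +x side, so the stub's base shows above its top. The disc is the lower part of the blob, centred at row 231.5 against 232 expected. The tab is therefore at (0.396, 0.326).

>>> move_arm(
  moves=[0.001,0.0005,-0.02,0,0.035,0.001,0.0005,-0.035,0,0.035,0.001,0.0005,-0.042,0,0.035,0.001,0.0005,-0.042,0,0.02,0.001,0.0005,-0.042,0,0.01,0.001,0.0005,-0.042,0,0.01,0.001,0.0005,-0.042,0,0.01],
  newtons=20,
)

```text
clock: 17.13
tcp_pos: [0.3958, 0.3257, 0.0701]
orientation: [-0.004, 0.505, 0.863, -0.008]
wrist_force: [1.0, -0.2, -2.0]
finger_gap: 0.0106
grip_force: 19.6
```

>>> move_arm(
  moves=[0.0037,0.0022,0,0.12,0.01,0.0071,0.005,0,0.24,0.01,0.01,0.0081,0,0.36,0.01,0.0125,0.0116,0,0.48,0.01,0.0146,0.0154,0,0.6,0.01,0.0161,0.0194,0,0.72,0.01,0.017,0.0236,0,0.84,0.01,0.0174,0.0279,0,0.96,0.01,0.0172,0.0322,0,1.08,0.01,0.0164,0.0365,0,1.2,0.01,0.0151,0.0406,0,1.32,0.01,0.0133,0.0443,0,1.44,0.01],
)

```text
clock: 18.13
tcp_pos: [0.4101, 0.369, 0.0701]
orientation: [0.003, -0.192, 0.981, -0.01]
wrist_force: [3.1, -4.5, -2.3]
finger_gap: 0.0113
grip_force: 19.8
```

>>> move_arm(
  moves=[-0.0005,0.001,0,0.1,0.01,-0.0005,0.001,0,0.1,0.01,-0.0005,0.001,0,0.1,0.01],
)

```text
clock: 18.38
tcp_pos: [0.4095, 0.3698, 0.0701]
orientation: [0.004, -0.238, 0.971, -0.01]
wrist_force: [2.5, -3.9, -1.4]
finger_gap: 0.011
grip_force: 19.8
```

>>> move_arm(
  moves=[0,0,0,0,0.02,0,0,0,0,0.03,0,0,0,0,0.03,0,0,0.02,0,0.03,0,0,0.06,0,0.03,0,0,0.1,0,0.03,0,0,0.14,0,0.03,0,0,0.17,0,0.03,0,0,0.17,0,0.03,0,0,0.17,0,0.03],
)

```text
clock: 19.22
tcp_pos: [0.4091, 0.3717, 0.242]
orientation: [0.005, -0.239, 0.971, -0.008]
wrist_force: [-0.3, 0.2, -0.5]
finger_gap: 0.03
grip_force: 0.0
```

```bash
python3 - <<'E'
from h import *
w=cam('wrist');w=cam('wrist');g=w['pixels'].astype(int).mean(2).astype(np.float32)
s=env.get_state();print(s['clock'],s['tcp_pos'],s['wrist_force'])
c=np.array([.442,.3885]);yaw=.511
X=np.array([np.cos(yaw),np.sin(yaw)]);Y=np.array([-X[1],X[0]])
for sd,(n,t,h) in dict(B=(X,Y,.052),F=(-X,Y,.052),L=(Y,X,.065),R=(-Y,X,.065)).items():
    for s0 in(-.04,.04):
        q=np.array([c+n*(h+o)+t*s0 for o in np.arange(-.014,.0121,.002)])
        uv=proj(w,np.c_[q,np.full(len(q),.046)]).astype(np.float32)
        print(sd,s0,uv[7].astype(int),cv2.remap(g,uv[:,:1].copy(),uv[:,1:].copy(),cv2.INTER_LINEAR).ravel().astype(int))
tc=np.r_[c-X*.038,.081];print('tab top/base exp',proj(w,[tc,tc-[0,0,.026]]))
hc=np.r_[c,.07];print('handle exp',proj(w,[hc]))
n,l,st,ce=cv2.connectedComponentsWithStats((g<40).astype(np.uint8))
for i in range(1,n):
    if 100<st[i,4]<3000: print(st[i],ce[i])
E
```

```text
19.3167 [0.40757809 0.37053379 0.23858831] [-0.27595934  0.22962705  0.1417082 ]
B -0.04 [228 244] [61 26 19 20 17 20 20 34 50 54 44 50 55 61]
B 0.04 [294 243] [93 60 41 42 39 40 36 35 36 28 22 21 14  9]
F -0.04 [222 159] [112 112 114 113 114 115 109  65  25  21  28  64  85  81]
F 0.04 [295 157] [103 102 103 104 104 102  99  65  27  23  29  66  87  87]
L -0.04 [317 168] [102 101 100 101 100 100 102  94 143 162 167 162 164 164]
L 0.04 [315 233] [ 97  97  97  97  96  96  97  99 146 163 163 163 159 161]
R -0.04 [201 170] [114 115 116 114 116 113 106 129 139 142 145 147 143 143]
R 0.04 [206 235] [ 42  41  50  88 103 106 121 162 164 163 165 167 166 168]
tab top/base exp [[258.81897272 179.02617265]
 [259.16875099 173.08692501]]
handle exp [[259.94116    210.58444103]]
[199   0  58  26 795] [232.26037736   9.25157233]
[376   0  28  17 105] [389.27619048   6.41904762]
[406  17 106  69 534] [463.30898876  53.66479401]
[205 153  47   7 234] [227.56410256 156.28632479]
[266 152  50   7 246] [290.90650407 154.60162602]
[254 169  11  15 127] [259.1496063  175.88976378]
[ 225  198   73   17 1144] [261.53496503 206.16433566]
```

The lid is still square on the rim and the tab is at its closed position, with the arm clear. I'll hand in.

```bash
python3 -c "
from workcell import env
print(env.hand_in())"
```

```text
the job is handed in; nothing more can be done
None
```

The job is handed in at about 19 s: the last check had the lid square on the rim and the latch tab at its closed position, but I viewed 11 pictures against the limit of 10, and hand-in returned no verdict.

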